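Lock a quick-release hold-down stud in the T-slot

TASK

Take the orange-handled hold-down stud from the wooden rack, drop its oblong head into the slot of the T-slot rail within the green middle section, press it down gently until its flange meets the rail, and twist it a quarter turn clockwise so that it stays locked crosswise under the lips, then let go. Feel for the slot, do not force it: never bear on the rail with more than 45 N, and leave the grey studs and everything else where they are.

Things in the scene. Friction and masses are not known exactly. Their poses are not given: they have to be found in the camera images.
- stud: Orange-handled T-head hold-down stud, 54 mm tall, about 120 g, upright in a rack pocket. Origin: centre of the head's underside, z up. Steel oblong head 36 mm long (x), 14 wide (y), 8 thick, two opposite corners cut back; above it a round neck 12 mm diameter up to z 16.5 mm, then a round dark flange 30 mm diameter, z 16.5 to 22 mm, then the handle.
- handle (a point): Grip point of the orange stud, 44 mm above its origin, axes as the stud's: middle of the flat orange handle, 40 mm long (x, parallel to the head), 12 mm thick (y), reaching from 22 to 54 mm above the origin. Grip it across its 12 mm.
- bed: Blue cradle 116 mm (x) by 200 mm (y), fixed to the bench, holding an aluminium T-slot rail 56 mm wide, 170 mm long, ends closed; slot along y. Origin: on the cradle's underside, mid-length, 42 mm from its -x edge. The rail is adjustable: its slot's centreline lies anywhere 4 to 28 mm to the +x side of this origin and its top 35 to 41 mm above it. Neither is measured: feel or look for them.
- lips (a point): Point of the cradle 16 mm in x and 38 mm above its origin: mean place of the middle of the rail's top; the rail itself may be off by 12 mm in x, 3 mm in z. Lips 6 mm thick, mouth between them 16.4 mm, channel below 37.6 mm wide. Green paint: 20 mm either way along y. Black spring strip 2 mm under the lips' underside: yields downward, about 3.5 N at first, 0.7 N more per mm.
- lock_height (a point): Point 14 mm below point lips. When the stud's underside is 14 mm below the rail's true top the head just clears the lips' underside; 2.5 mm lower the flange strikes the lips (firm stop). Turn in between, clockwise from above: after 95 to 100 degrees a head corner meets the channel wall (counter-clockwise it jams). Let go, the strip lifts it under the lips. Head enters only lined up along the slot.
- rack: Wooden rack 80 mm (x) by 235 mm (y) by 20 mm high, fixed, with three pockets in a row along y, 75 mm apart, 14 mm deep, 43 by 27 mm, each with a stud. Origin: centre of the underside.
- spare_a: Grey-handled stud, same height and handle as the orange one but a 22 mm wide head that does not fit the slot; stays in the rack. Origin: centre of the head's underside.
- spare_b: Second grey-handled stud, as the first; stays in the rack. Origin: centre of the head's underside.
- wood_block: Loose wood block 60 x 100 x 35 mm, leave alone. Origin: centre of underside.
- driver: Loose green-handled screwdriver, leave alone.
- brush: Loose brush, leave alone.
- jar: Loose amber jar, 64 mm diameter, 85 mm high, leave alone. Origin: centre of underside.
- tape: Loose roll of paper tape, 90 mm diameter, 24 mm high, leave alone. Origin: centre of underside.
- jaw: Loose brass vice jaw 35 x 90 x 18 mm, leave alone. Origin: centre of underside.
There are look-alikes about, which are no part of the job. Leave any black look-alike of the rack alone. Leave any blue look-alike of the stud alone.

How it is judged (in metres and radians):
On the way, in this order (a step that is already met when the one before it is completed fails the run):
1. the orange stud is lifted clear of the rack (z of stud in the frame of rack above 0.03 m), for 0.1 s.
2. its head is dropped into the slot, lined up along it, in the green section (z of stud in the frame of bed below 0.0325 m and angle between the x axis of stud and the y axis of bed, either way round below 0.3 rad and x of stud in the frame of bed between 0.001 and 0.031 m and y of stud in the frame of bed between -0.023 and 0.023 m), for 0.1 s.
At the end, for the whole second after the job is handed in: Orange stud locked in the slot and let go: underside 17.5 to 28.5 mm above the cradle's underside, crosswise to the slot within 0.35 rad, upright within 0.12 rad, axis within 23 mm of the middle along the slot and 1 to 31 mm to +x of the cradle's origin, at rest (z of stud in the frame of bed between 0.0175 and 0.0285 m and angle between the x axis of stud and the x axis of bed, either way round below 0.35 rad and angle between stud's own z axis and vertical below 0.12 rad and x of stud in the frame of bed between 0.001 and 0.031 m and y of stud in the frame of bed between -0.023 and 0.023 m and linear speed of stud below 0.02 m/s); the robot touches nothing.
It fails at once if the orange stud bears on the cradle or rail with more than 45 N (contact force between stud and bed above 45 N).
It fails at once if the fingers or arm bear on the cradle or rail with more than 45 N (contact force between any of the fingers, the arm and bed above 45 N).
It fails at once if a grey stud is pulled from its place (distance of any of spare_a, spare_b from where it was at the start of the episode above 0.012 m).
It fails at once if a bystander is disturbed (distance of any of wood_block, driver, brush, jar, tape, jaw from where it was at the start of the episode above 0.02 m).
It also fails if it takes over 72 s, if anything falls off the work surface, if the arm or the gripper's body presses on something with over 40 N, if the wrist force passes 120 N, or if a joint passes its speed limit or range.

ROBOT

A 6-joint arm with a two-finger parallel gripper is mounted at the origin on the work surface. World frame = base frame: x ahead of the robot, y to its left, z up, the work surface at z = 0. Lengths are in m, angles in degrees, forces in N, time in s.
With the tool pointing down it reaches from about 0.375 to 0.825 m from the base axis. Payload 5.5 kg.
Tool frame: the origin (TCP) lies at the very end of the fingers, on their centre line; the grasp point (between the pads) lies manip.hold_point_z behind it (manip.hold_point_z is the distance from the TCP to the grasp point, in m); z points along the fingers, x is the direction in which the jaws open and shut, and the axes are right-handed (so a half turn about z gives the same grasp; the last joint's range is limited). The gripper opens to 85 mm and grips with 20 to 120 N. Pads are 22 mm wide; open, the fingers measure 114 mm over their backs; the gripper's body (76 mm by 85 mm) begins 54 mm behind the grasp point. The pads swing forward as they close: fully open they stand 13 mm farther back than shut.
Start: joints at [71.677, 17.962, -2.699, 69.339, 0, 90], TCP at [0.189, 0.57, 0.231] pointing down, gripper open.
Joint ranges: [-152.73, 152.73], [-39.44, 99.34], [-58.76, 71.6], [-118.89, 123.64], [-81.53, 83.1], [-180, 180]. Speed limits (degrees/s): [136.94, 136.94, 172.46, 180, 180, 180].

INTERFACE

Orientations are given as a 3x3 rotation matrix whose columns are the frame's x, y, z axes.
In Python, from plant import manip gives the robot as it stands.
- The arm moves only by the tool drive_tool, never from a script. Its argument "moves" is a list that holds one entry, the list of rows, each a list of 5 numbers: the finger opening in mm, from 0 to 85.4, then the shift along the tool's x, y, z in units of 2.5 cm (1.0 is 2.5 cm), then the turn about the tool's z in units of 0.12 rad (1.0 is 0.12 rad). In form: [[[claw, dx, dy, dz, roll], ...]]. A call has 1 to 20 rows; each row shifts and turns the commanded pose from where the row before left it, along the tool's axes as they then stand; what a row does not reach is not made up. A row lasts 1/12 s, in which the tool goes at most 41.7 mm and 7.16 degrees, less where a joint would pass 70% of its speed; a pose out of reach is approached as far as the arm can. A call with a number of a shift or a turn outside -1 to 1 is refused whole. A call with a gripper value outside its range is refused whole. The fingers move at their own pace and stop on an object; "grip_force" is the grip in N (left out, the last holds). Time passes only in rows, so rows that do not move let the fingers close. It gives the time, the measured TCP pose, the force and the opening at its end, in the units of the state.
- manip.sense(): the state, without advancing time (a new reading comes with each control period).
- manip.read_camera(name): name is "scene" or "side" or "wrist"; returns the picture (400x640x3 uint8, red, green, blue); there is no depth.
- manip.get_calibration(name): a dict with "fx", "fy", "cx", "cy" (pixels), "position" and "orientation" of the camera in the world. Camera axes: x right, y up, looking along -z (the intrinsics and any distortion apply to the point x, -y, -z); pixel columns grow to the right and rows downward; lengths in m; the calibration is good to about 2 mm. A picture is of the moment at which its call begins: read the wrist's pose just before it. get_calibration takes no time and is no camera call; for the wrist camera it gives the pose at the moment of the call.
- manip.job_done(): hands the job in, once; it reports no verdict.
The state is a dict: "t": time; "q": joint angles; "dq": joint speeds; "joint_efforts": joint torques, N m; "tool_pos": TCP position; "tcp_rot": TCP orientation; "ft_force": force on the tool from outside, world axes, zero at the start; "wrist_torque": the same for the moment, N m; "finger_gap": finger opening in m.
Only numpy, scipy, OpenCV 4.12 (cv2) and the standard library are available. Lean on these libraries where they do the work, as an engineer would, in place of code of your own. Each camera call takes 0.05 s, during which the arm holds its last target.

## Working session

There is one attempt and no reset: what is moved stays moved. The work goes in short steps, Python scripts to look and compute and a tool call to move; the robot and the scene stay as the last step left them, time stands still between calls to the robot, and variables do not carry over. Pictures are saved under pics/ and viewed, and the job is handed in when it is done.

Besides the shell and the picture viewer there is one more tool, called after ">>>" by a JSON object that holds its "api" and its "payload", one argument or row to a line. drive_tool: Moves the arm, as the interface text tells. Shifts and turns lie within -1 to 1; 1 stands for 2.5 cm of shift or 0.12 rad of turn. Its arguments: {"type":"object","properties":{"moves":{"type":"array"},"grip_force":{"type":"number"}},"required":["moves"]}

```bash
ls; mkdir -p pics; python3 - <<'E'
from plant import manip
import cv2
s=manip.sense();print({k:s[k] for k in('t','tool_pos','tcp_rot','finger_gap','ft_force')},manip.hold_point_z)
for n in("scene","side","wrist"):
    c=manip.get_calibration(n);print(n,c)
    cv2.imwrite(f"pics/{n}0.png",manip.read_camera(n)[:,:,::-1])
E
```

```text
pics
{'t': 0.0, 'tool_pos': array([0.1884491 , 0.56900616, 0.23042323]), 'tcp_rot': array([[ 3.14395458e-01,  9.49291952e-01, -5.34868045e-04],
       [ 9.49290479e-01, -3.14395912e-01, -1.67227032e-03],
       [-1.75563308e-03,  1.80090492e-05, -9.99998459e-01]]), 'finger_gap': 0.08571354381026215, 'ft_force': array([1.07119002, 0.45591855, 0.02366931])} 0.0187
scene {'fx': 414.08106395650196, 'fy': 414.08106395650196, 'cx': 319.67944497732253, 'cy': 201.62746005753115, 'position': array([ 1.12632633, -0.84658393,  0.91754233]), 'orientation': array([[ 0.82824767, -0.35685368,  0.43204311],
       [ 0.56032584,  0.51863201, -0.64579857],
       [ 0.00638421,  0.77696608,  0.62951009]])}
side {'fx': 426.8387675995527, 'fy': 426.8387675995527, 'cx': 321.3114070905225, 'cy': 196.0846040637049, 'position': array([ 0.29175789, -0.78838737,  0.92566238]), 'orientation': array([[ 0.95676828,  0.21025696, -0.20096384],
       [-0.29081924,  0.68132055, -0.67173394],
       [-0.00431594,  0.70113787,  0.71301266]])}
wrist {'fx': 341.10458607388387, 'fy': 341.10458607388387, 'cx': 318.7803385285256, 'cy': 196.75506700445285, 'position': array([0.10891511, 0.59543254, 0.37276724]), 'orientation': array([[ 3.14470312e-01, -8.96466238e-01, -3.12180567e-01],
       [ 9.49267262e-01,  2.96876057e-01,  1.03712446e-01],
       [-2.95771060e-04, -3.28957278e-01,  9.44344758e-01]])}
```

View pics/scene0.png

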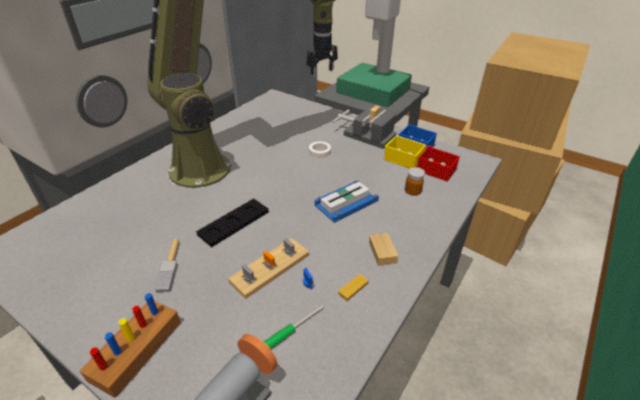

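View pics/side0.png

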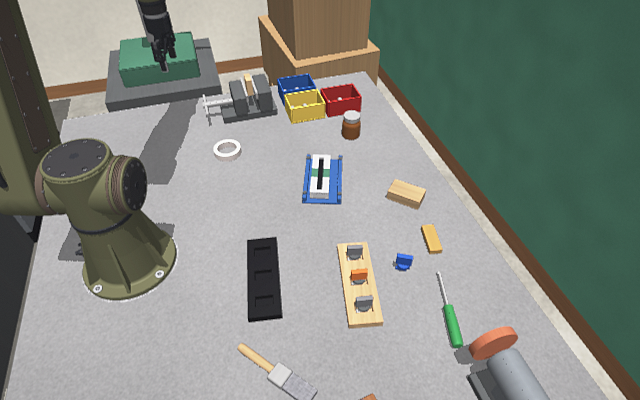

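View pics/wrist0.png

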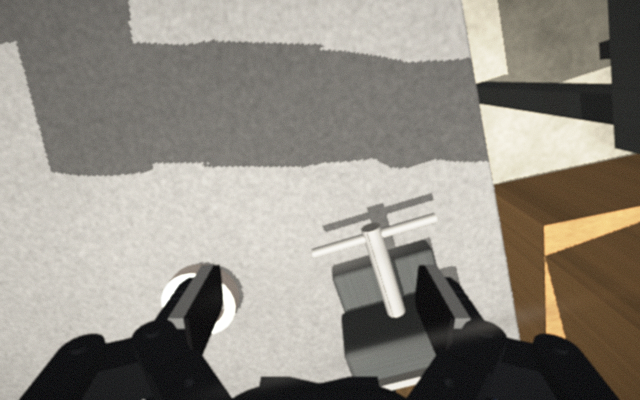

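```bash
cat > h.py <<'E'
from plant import manip
import cv2, numpy as np
def ray(c,u,v):
    d=np.array([(u-c['cx'])/c['fx'],-(v-c['cy'])/c['fy'],-1.]);return np.array(c['orientation'])@d
def onz(c,u,v,z):
    d=ray(c,u,v);p=np.array(c['position']);return p+d*(z-p[2])/d[2]
def proj(c,P):
    q=np.array(c['orientation']).T@(np.array(P)-c['position']);return np.array([c['cx']+c['fx']*q[0]/-q[2],c['cy']-c['fy']*q[1]/-q[2]])
E
python3 - <<'E'
from h import *
for n,boxes in(("scene",[(300,170,100,60),(215,225,120,80)]),("side",[(290,140,70,75),(325,230,70,110)])):
    im=cv2.imread(f"pics/{n}0.png")
    for i,(x,y,w,h) in enumerate(boxes):
        k=600//max(w,h); cv2.imwrite(f"pics/{n}_crop{i}.png",cv2.resize(im[y:y+h,x:x+w],None,fx=k,fy=k,interpolation=cv2.INTER_CUBIC));print(n,i,k)
    c=manip.get_calibration(n);hsv=cv2.cvtColor(im,cv2.COLOR_BGR2HSV)
    for nm,lo,hi in(("blue",(100,130,60),(125,255,255)),("orange",(5,190,150),(16,255,255)),("wood",(12,60,120),(28,175,255)),("green",(45,80,40),(85,255,255))):
        m=cv2.inRange(hsv,lo,hi);k,l,st,ce=cv2.connectedComponentsWithStats(m)
        for j in range(1,k):
            if st[j,4]>15: 
                cn=cv2.findContours((l==j).astype('uint8'),0,2)[0][0];r=cv2.minAreaRect(cn)
                if st[j,4]<6000:print(n,nm,st[j],ce[j].round(1),onz(c,*ce[j],0.03).round(3),cv2.boxPoints(r).round(1).tolist() if nm in("blue","wood") else '')
E
```

```text
scene 0 6
scene 1 5
scene blue [400 124  36  22 422] [418.5 134.3] [0.609 0.682 0.03 ] [[399.3999938964844, 134.8000030517578], [403.79998779296875, 121.5999984741211], [436.79998779296875, 132.60000610351562], [432.3999938964844, 145.8000030517578]]
scene blue [315 195  63  27 463] [347.3 207.5] [0.611 0.09  0.03 ] [[314.6000061035156, 199.1999969482422], [376.8999938964844, 194.39999389648438], [378.70001220703125, 217.60000610351562], [316.3999938964844, 222.39999389648438]]
scene blue [303 268   9  20 121] [307.2 278.4] [ 0.678 -0.235  0.03 ] [[303.0, 287.0], [303.0, 268.0], [311.0, 268.0], [311.0, 287.0]]
scene blue [145 294  13  20 119] [150.9 303.3] [ 0.391 -0.534  0.03 ] [[144.3000030517578, 295.0], [150.1999969482422, 292.79998779296875], [157.5, 312.3999938964844], [151.60000610351562, 314.6000061035156]]
scene blue [105 333  16  22 160] [112.4 343.1] [ 0.41  -0.661  0.03 ] [[103.69999694824219, 334.70001220703125], [110.0999984741211, 331.29998779296875], [121.0, 351.79998779296875], [114.69999694824219, 355.20001220703125]]
scene orange [419 149   7   9  18] [421.7 153.2]
[... 4834 characters left out ...]
0351562], [383.20001220703125, 324.70001220703125], [349.1000061035156, 329.8999938964844]]
side wood [238 343  36  30 361] [255.1 357.2] [ 0.267 -0.367  0.03 ] [[236.0, 348.70001220703125], [241.5, 341.3999938964844], [274.0, 365.70001220703125], [268.3999938964844, 373.1000061035156]]
side wood [362 394  15   6  49] [369.7 397.3] [ 0.472 -0.516  0.03 ] [[362.0, 394.0], [376.0, 394.0], [376.0, 399.0], [362.0, 399.0]]
side green [ 119   32   81   55 2812] [156.2  61.3] [0.104 1.038 0.03 ] 
side green [312 169   6   7  42] [314.5 172. ] [0.555 0.162 0.03 ] 
side green [323 169   7   8  49] [325.6 172.4] [0.587 0.15  0.03 ] 
side green [443 304  20  44 459] [452.6 326.4] [ 0.708 -0.427  0.03 ]
```

View pics/side_crop0.png

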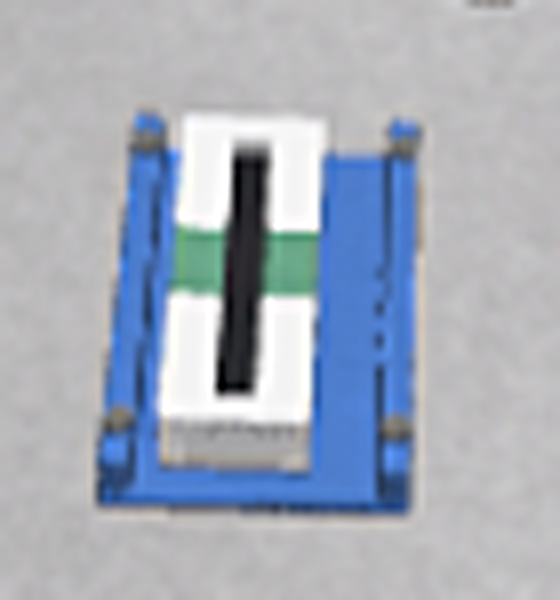

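View pics/side_crop1.png

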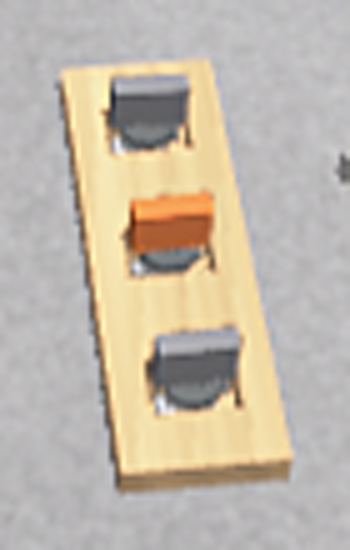

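View pics/scene_crop1.png

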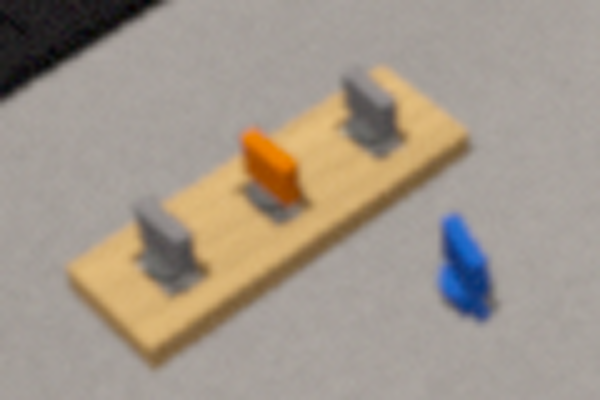

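View pics/scene_crop0.png

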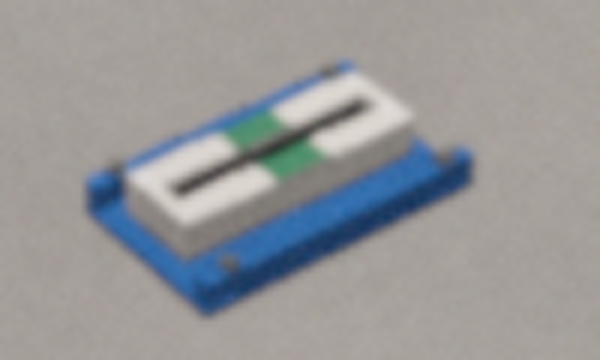

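```bash
python3 - <<'E'
from h import *
c=manip.get_calibration("side")
r=[onz(c,*p,0.02)[:2] for p in((337.4,244),(366.6,242.4),(383,322.4),(348.6,324))]
print(np.round(r,3),np.mean(r,0)); print(np.linalg.norm(r[1]-r[0]),np.linalg.norm(r[3]-r[0]))
for p in((321.5,158.5),(319.4,189),(320.9,172.75)):print(onz(c,*p,0.038).round(4))
y=lambda a:np.degrees(np.arctan2(a[1],a[0]))
print(y(r[0]-r[3]),y(r[1]-r[2]))
s=[onz(c,*p,0.038) for p in((321.5,158.5),(319.4,189))];print(y(s[0]-s[1]))
# orange in both views: bounding of top edge
print(onz(c,325+172/5,230+200/5,0.06), onz(manip.get_calibration('scene'),215+270/5,225+165/5,0.046))
# bed blue bottom front edge
print([onz(c,290+a/8,140+b/8,0.0).round(3) for a,b in((98,505),(408,512))])
E
```

```text
[[ 0.536 -0.12 ]
 [ 0.613 -0.138]
 [ 0.564 -0.367]
 [ 0.487 -0.348]] [ 0.54989428 -0.2434386 ]
0.07876801785860037 0.23307115804084044
[0.5915 0.2087 0.038 ]
[0.5451 0.0777 0.038 ]
[0.5701 0.1448 0.038 ]
77.91564082638199 78.08189472881939
70.50695320382259
[ 0.55092378 -0.24108443  0.06      ] [ 0.55226079 -0.24672565  0.046     ]
[array([0.49 , 0.072, 0.   ]), array([ 0.599,  0.035, -0.   ])]
```

>>> {"api": "drive_tool", "payload": {
  "moves": [
    [[85,-0.57,0.91,0,0],[85,-0.57,0.91,0,0],[85,-0.57,0.91,0,0],[85,-0.57,0.91,0,0],[85,-0.57,0.91,0,0],[85,-0.57,0.91,0,0],[85,-0.57,0.91,0,0],[85,-0.57,0.91,0,0],[85,-0.57,0.91,0,0],[85,-0.57,0.91,0,0],[85,-0.57,0.91,0,0],[85,-0.57,0.91,0,0],[85,-0.57,0.91,0,0],[85,-0.57,0.91,0,0],[85,-0.57,0.91,0,0],[85,-0.57,0.91,0,0],[85,-0.57,0.91,0,0],[85,-0.57,0.91,0,0],[85,-0.57,0.91,0,0],[85,-0.57,0.91,0,0]]
  ]
}}

```text
t: 1.82
tool_pos: [0.5315, 0.1547, 0.2311]
tcp_rot: [[0.314, 0.949, -0.0], [0.949, -0.314, -0.0], [-0.0, -0.0, -1.0]]
ft_force: [0.7, 0.5, 0.5]
finger_gap: 0.0847
```

>>> {"api": "drive_tool", "payload": {
  "moves": [
    [[85,0,0,0,0],[85,0,0,0,0],[85,0,0,0,0]]
  ]
}}

```text
t: 2.07
tool_pos: [0.5305, 0.156, 0.231]
tcp_rot: [[0.315, 0.949, -0.001], [0.949, -0.315, 0.0], [-0.0, -0.001, -1.0]]
ft_force: [-0.6, -0.3, -0.0]
finger_gap: 0.0851
```

```bash
cat > st.py <<'E'
from h import *
def st():
    s=manip.sense();R=s['tcp_rot'];print('t',round(s['t'],2),'tcp',s['tool_pos'].round(4),'xang',np.degrees(np.arctan2(R[1,0],R[0,0])).round(2),'tilt',R[:2,2].round(4),'F',s['ft_force'].round(1),'M',s['wrist_torque'].round(2),'gap',round(s['finger_gap'],4),'q',np.round(s['q'],1));return s
def shot(cam,name):
    c=manip.get_calibration(cam);im=manip.read_camera(cam)[:,:,::-1].copy();cv2.imwrite(f'pics/{name}.png',im);np.save(f'pics/{name}.npy',c,allow_pickle=True);return c,im
def load(name):return np.load(f'pics/{name}.npy',allow_pickle=True).item(),cv2.imread(f'pics/{name}.png')
E
python3 -c "
from st import *
st();shot('wrist','w1')"
```

```text
t 2.07 tcp [0.5305 0.156  0.231 ] xang 71.65 tilt [-0.001   0.0002] F [-0.6 -0.3 -0. ] M [0.03 0.05 0.  ] gap 0.0851 q [16.4 12.9 -9.4 67.8  0.  34.7]
```

View pics/w1.png

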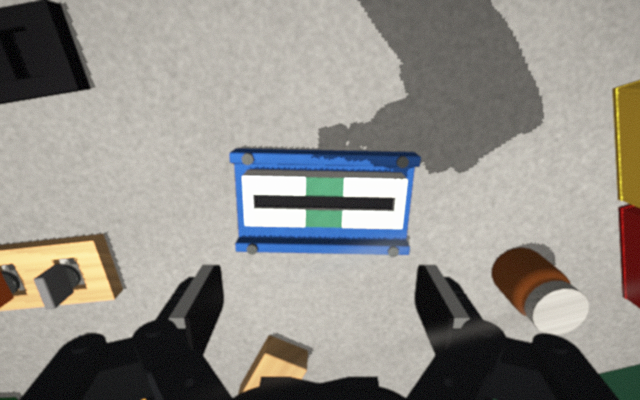

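```bash
cat > slot.py <<'E'
from st import *
def slot(name):
    c,im=load(name)
    hsv=cv2.cvtColor(im,cv2.COLOR_BGR2HSV)
    g=cv2.inRange(hsv,(45,80,40),(85,255,255)); n,l,s,ce=cv2.connectedComponentsWithStats(g)
    big=[j for j in range(1,n) if s[j,4]>80 and 200<ce[j][0]<430 and 60<ce[j][1]<320]
    for j in big: print('green',s[j],ce[j].round(2))
    gc=np.mean([ce[j] for j in big],0)
    wh=cv2.inRange(hsv,(0,0,185),(180,50,255))
    dk=cv2.inRange(hsv,(0,0,0),(180,255,75))
    n,l,s,ce=cv2.connectedComponentsWithStats(dk)
    k=[j for j in range(1,n) if s[j,4]>300 and np.hypot(*(ce[j]-gc))<60]
    for j in k:
        cn=cv2.findContours((l==j).astype('uint8'),0,1)[0][0];r=cv2.minAreaRect(cn);b=cv2.boxPoints(r);print('slot',s[j],ce[j].round(2),np.round(r[1],1))
        P=np.array([onz(c,*p,0.038)[:2] for p in b]);P=P
        for a in range(4):print(P[a].round(4),np.linalg.norm(P[a]-P[a-1]).round(4),np.degrees(np.arctan2(*(P[a]-P[a-1])[::-1])).round(2))
        print('centre',P.mean(0).round(4),'cen',onz(c,*ce[j],0.038).round(4))
    print('green c',onz(c,*gc,0.038).round(4))
E
python3 -c "
from slot import *
slot('w1')"
```

```text
green [307 177  36  20 675] [324.49 186.74]
green [306 210  36  17 568] [323.18 218.25]
slot [235 149 182  18 544] [340.51 153.47] [181.   13.7]
[0.4956 0.0791] 0.182 -111.36
[0.4831 0.0851] 0.0139 154.17
[0.5484 0.2524] 0.1796 68.68
[0.5619 0.2486] 0.014 -15.89
centre [0.5223 0.1663] cen [0.5251 0.1808 0.038 ]
slot [ 255  196  138   14 1529] [323.24 202.26] [137.2  11.8]
[0.5508 0.0786] 0.1444 -109.6
[0.5387 0.0837] 0.0131 157.06
[0.5866 0.2182] 0.1427 70.42
[0.5993 0.2147] 0.0131 -15.39
centre [0.5688 0.1488] cen [0.5689 0.1484 0.038 ]
slot [238 238 120   9 468] [295.19 240.52] [  8. 119.]
[0.579  0.0477] 0.0097 157.21
[0.6197 0.1704] 0.1292 71.62
[0.629  0.1676] 0.0097 -16.24
[0.5879 0.044 ] 0.1303 -108.38
centre [0.6039 0.1074] cen [0.6014 0.1056 0.038 ]
green c [0.5693 0.1489 0.038 ]
```

>>> {"api": "drive_tool", "payload": {
  "moves": [
    [[85,-0.93,0.24,0.15,0],[85,-0.93,0.24,0.15,0],[85,-0.93,0.24,0.15,0],[85,-0.93,0.24,0.15,0],[85,-0.93,0.24,0.15,0],[85,-0.93,0.24,0.15,0],[85,-0.93,0.24,0.15,0],[85,-0.93,0.24,0.15,0],[85,-0.93,0.24,0.15,0],[85,-0.93,0.24,0.15,0],[85,-0.93,0.24,0.15,0],[85,-0.93,0.24,0.15,0],[85,-0.93,0.24,0.15,0],[85,-0.93,0.24,0.15,0],[85,-0.93,0.24,0.15,0],[85,-0.93,0.24,0.15,0],[85,0,0,0,-0.92],[85,0,0,0,0],[85,0,0,0,0]]
  ]
}}

```text
t: 3.7
tool_pos: [0.5051, -0.2263, 0.1713]
tcp_rot: [[0.209, 0.978, -0.0], [0.978, -0.209, 0.001], [0.0, -0.0, -1.0]]
ft_force: [0.5, 0.2, -0.8]
finger_gap: 0.085
```

```bash
python3 -c "
from st import *
st();shot('wrist','w2')"
```

```text
t 3.7 tcp [ 0.5051 -0.2263  0.1713] xang 77.91 tilt [-0.0002  0.0005] F [ 0.5  0.2 -0.8] M [ 0.04  0.01 -0.03] gap 0.085 q [-24.2  14.8 -14.9  60.3   0.  -12.1]
```

View pics/w2.png

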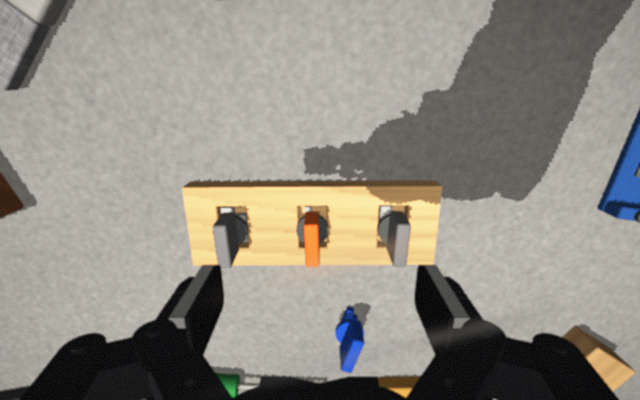

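```bash
python3 - <<'E'
from st import *
c,im=load('w2');hsv=cv2.cvtColor(im,cv2.COLOR_BGR2HSV)
m=cv2.inRange(hsv,(5,180,110),(16,255,255));n,l,s,ce=cv2.connectedComponentsWithStats(m)
for j in range(1,n):
    if s[j,4]>60:
        print(s[j],ce[j])
        cn=cv2.findContours((l==j).astype('uint8'),0,1)[0][0];b=cv2.boxPoints(cv2.minAreaRect(cn));P=np.array([onz(c,*p,0.06)[:2] for p in b]);print(b.round(1).tolist(),P.round(4))
w=cv2.inRange(hsv,(12,60,120),(28,190,255))
r=[onz(c,*p,.02)[:2] for p in((184,188),(441,188),(437,265),(191,265))];print(np.round(r,4),np.mean(r,0))
cv2.imwrite('pics/w2c.png',cv2.resize(im[170:280,170:460],None,fx=2.7,fy=2.7,interpolation=2))
for z in (.02,.028,.06):print(z,proj(c,[.55,-.243,z]))
E
```

```text
[304 219  16  43 519] [311.35260116 240.32755299]
[[304.0, 261.0], [304.0, 219.0], [319.0, 219.0], [319.0, 261.0]] [[ 0.5629 -0.2515]
 [ 0.5256 -0.2429]
 [ 0.5281 -0.2311]
 [ 0.5656 -0.2391]]
[[ 0.4894 -0.3473]
 [ 0.5382 -0.1204]
 [ 0.6167 -0.1317]
 [ 0.566  -0.3673]] [ 0.55258235 -0.24167676]
0.02 [311.39541985 225.8736358 ]
0.028 [311.23105547 229.44533557]
0.06 [310.48570906 245.64199365]
```

View pics/w2c.png

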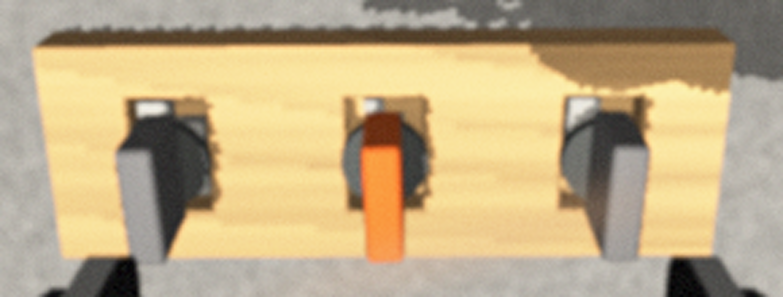

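>>> {"api": "drive_tool", "payload": {
  "moves": [
    [[45,-0.12,0.95,0,0],[45,-0.12,0.94,0,0],[45,0,0,0.5,0],[45,0,0,0.5,0],[45,0,0,0.5,0],[45,0,0,0.5,0],[45,0,0,0.5,0],[45,0,0,0.5,0],[45,0,0,0,0],[45,0,0,0,0]]
  ]
}}

```text
t: 4.58
tool_pos: [0.5498, -0.2417, 0.096]
tcp_rot: [[0.208, 0.978, -0.001], [0.978, -0.208, 0.001], [0.0, -0.001, -1.0]]
ft_force: [-0.1, 0.3, 0.7]
finger_gap: 0.0449
```

```bash
python3 -c "
from st import *
st();shot('wrist','w3');shot('side','s3')
c,im=load('s3');cv2.imwrite('pics/s3c.png',cv2.resize(im[180:360,270:450],None,fx=3,fy=3))"
```

```text
t 4.58 tcp [ 0.5498 -0.2417  0.096 ] xang 78.02 tilt [-0.0013  0.0007] F [-0.1  0.3  0.7] M [-0.02 -0.01  0.06] gap 0.0449 q [-23.7  22.9 -14.   53.2   0.  -11.8]
```

View pics/w3.png

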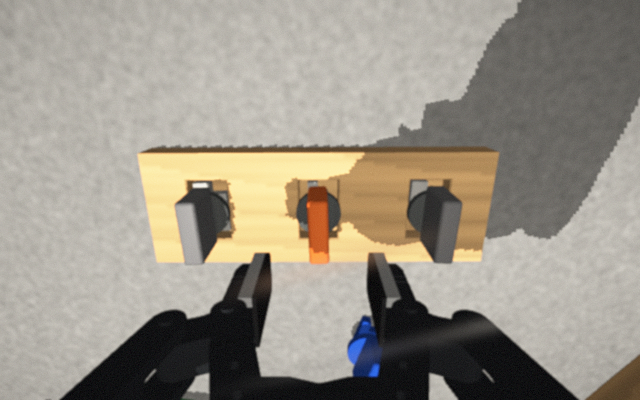

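View pics/s3c.png

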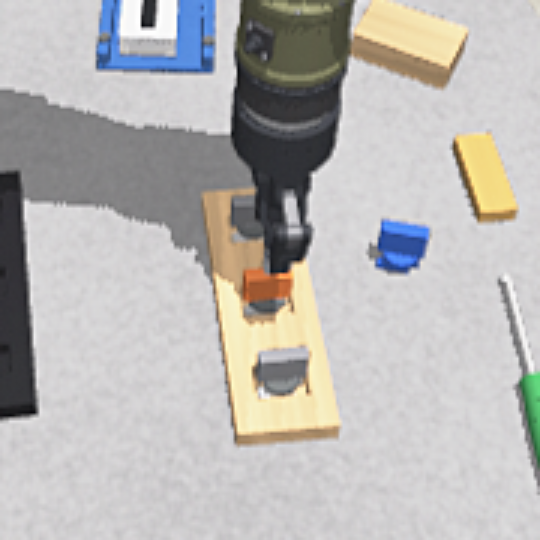

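>>> {"api": "drive_tool", "payload": {
  "moves": [
    [[45,0,0,0.42,0],[45,0,0,0.42,0],[45,0,0,0.42,0],[45,0,0,0.42,0],[45,0,0,0.42,0],[45,0,0,0.42,0],[45,0,0,0,0],[30,0,0,0,0],[20,0,0,0,0],[8,0,0,0,0],[4,0,0,0,0],[4,0,0,0,0],[4,0,0,0,0],[4,0,0,0,0],[4,0,0,0,0]]
  ],
  "grip_force": 60
}}

```text
t: 5.93
tool_pos: [0.5506, -0.2433, 0.0339]
tcp_rot: [[0.208, 0.978, 0.001], [0.978, -0.208, -0.001], [-0.0, 0.001, -1.0]]
ft_force: [0.2, -0.3, 3.8]
finger_gap: 0.0111
```

```bash
python3 -c "
from st import *
st();shot('wrist','w4');shot('side','s4')
c,im=load('s4');cv2.imwrite('pics/s4c.png',cv2.resize(im[180:360,270:450],None,fx=3,fy=3))"
```

```text
t 5.93 tcp [ 0.5506 -0.2433  0.0339] xang 78.0 tilt [ 0.001  -0.0005] F [ 0.2 -0.3  3.8] M [-0.06  0.04  0.01] gap 0.0111 q [-23.8  26.5 -17.7  45.8  -0.  -11.8]
```

View pics/w4.png

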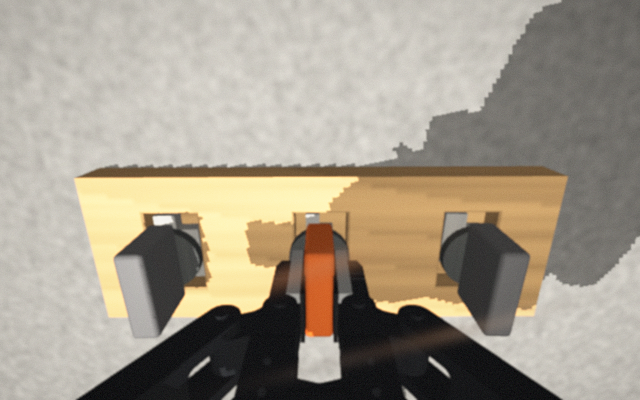

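>>> {"api": "drive_tool", "payload": {
  "moves": [
    [[4,0,0,-0.2,0],[4,0,0,-0.4,0],[4,0,0,-0.6,0],[4,0,0,-0.6,0],[4,0,0,-0.6,0],[4,0,0,-0.6,0],[4,0,0,-0.6,0],[4,0,0,0,0],[4,0,0,0,0]]
  ]
}}

```text
t: 6.78
tool_pos: [0.5507, -0.2432, 0.1242]
tcp_rot: [[0.208, 0.978, 0.002], [0.978, -0.208, -0.001], [-0.0, 0.002, -1.0]]
ft_force: [-0.1, -0.1, -0.8]
finger_gap: 0.0107
```

```bash
python3 -c "
from st import *
st();shot('wrist','w5');shot('side','s5')
c,im=load('s5');cv2.imwrite('pics/s5c.png',cv2.resize(im[180:360,270:450],None,fx=3,fy=3))"
```

```text
t 6.78 tcp [ 0.5507 -0.2432  0.1242] xang 78.01 tilt [ 0.0016 -0.0007] F [-0.1 -0.1 -0.8] M [0.03 0.01 0.03] gap 0.0107 q [-23.8  21.6 -12.   56.3   0.  -11.8]
```

View pics/w5.png

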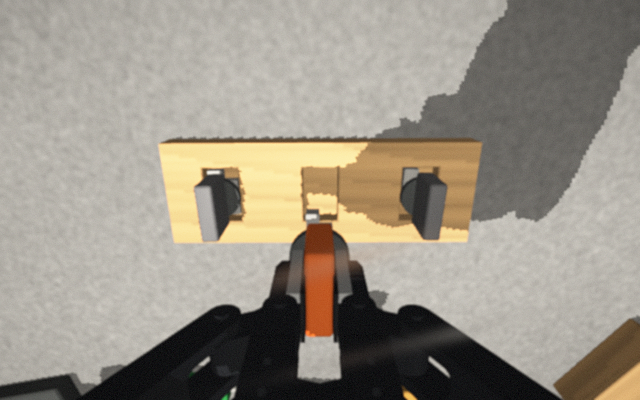

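View pics/s5c.png

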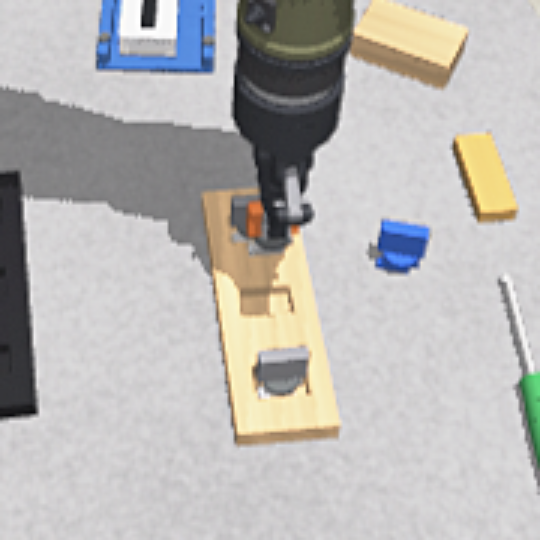

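```bash
python3 - <<'E'
from st import *
c,im=load('w5');s=manip.sense();p=s['tool_pos'];R=s['tcp_rot']
cv2.imwrite('pics/w5c.png',cv2.resize(im[210:350,260:380],None,fx=4,fy=4,interpolation=2))
for z in (.026,-.006): 
  for y in(-.02,-.015,0,.015,.02):print(z,y,proj(c,p+R@[0,y,-z]).round(1))
print('TCP->bed slot')
E
```

```text
0.026 -0.02 [319.9 249.3]
0.026 -0.015 [319.9 260.7]
0.026 0 [319.9 293.2]
0.026 0.015 [319.8 323.5]
0.026 0.02 [319.8 333.1]
-0.006 -0.02 [319.7 217.2]
-0.006 -0.015 [319.7 226.8]
-0.006 0 [319.6 254.5]
-0.006 0.015 [319.6 280.6]
-0.006 0.02 [319.6 289. ]
TCP->bed slot
```

View pics/w5c.png

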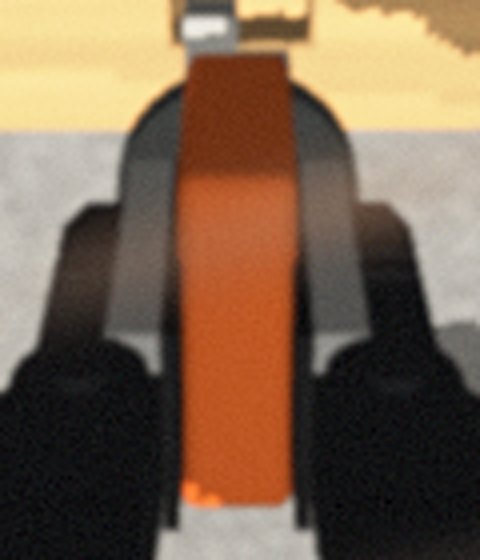

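>>> {"api": "drive_tool", "payload": {
  "moves": [
    [[4,0.5,-0.16,0,0],[4,0.92,-0.16,0,0],[4,1,-0.16,0,0],[4,1,-0.16,0,0],[4,1,-0.16,0,0],[4,1,-0.16,0,0],[4,1,-0.16,0,0],[4,1,-0.16,0,0],[4,1,-0.16,0,0],[4,1,-0.16,0,0],[4,1,-0.16,0,0],[4,1,-0.16,0,0],[4,1,-0.16,0,0],[4,1,-0.16,0,0],[4,1,-0.16,0,0],[4,1,-0.15,0,0],[4,0,0,0,0]]
  ]
}}

```text
t: 8.3
tool_pos: [0.5669, 0.1519, 0.1222]
tcp_rot: [[0.204, 0.979, -0.001], [0.979, -0.204, 0.002], [0.002, -0.002, -1.0]]
ft_force: [0.6, -0.2, -1.5]
finger_gap: 0.011
```

>>> {"api": "drive_tool", "payload": {
  "moves": [
    [[4,0,0,0,-1],[4,0,0,0,-1],[4,0,0,0,-1],[4,0,0,0,-1],[4,0,0,0,-1],[4,0,0,0,-1],[4,0,0,0,-1],[4,0,0,0,-1],[4,0,0,0,-1],[4,0,0,0,-1],[4,0,0,0,-1],[4,0,0,0,-1],[4,0,0,0,0],[4,0,0,0,0]]
  ]
}}

```text
t: 9.47
tool_pos: [0.567, 0.1472, 0.1225]
tcp_rot: [[-0.942, 0.337, -0.002], [0.337, 0.942, -0.0], [0.001, -0.001, -1.0]]
ft_force: [0.3, -0.6, -1.0]
finger_gap: 0.011
```

```bash
python3 -c "
from st import *
st();shot('wrist','w6');shot('side','s6')
c,im=load('s6');cv2.imwrite('pics/s6c.png',cv2.resize(im[100:240,250:410],None,fx=4,fy=4))"
```

```text
t 9.47 tcp [0.567  0.1472 0.1225] xang 160.32 tilt [-0.0016 -0.0003] F [ 0.3 -0.6 -1. ] M [-0.02  0.02 -0.02] gap 0.011 q [ 14.6  20.2 -14.2  55.7   0.  -55.8]
```

View pics/w6.png

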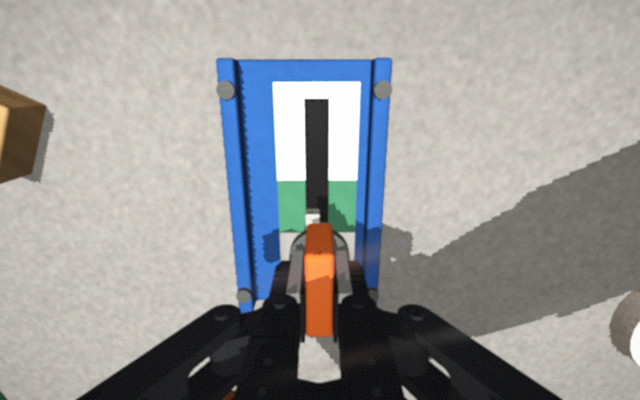

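View pics/s6c.png

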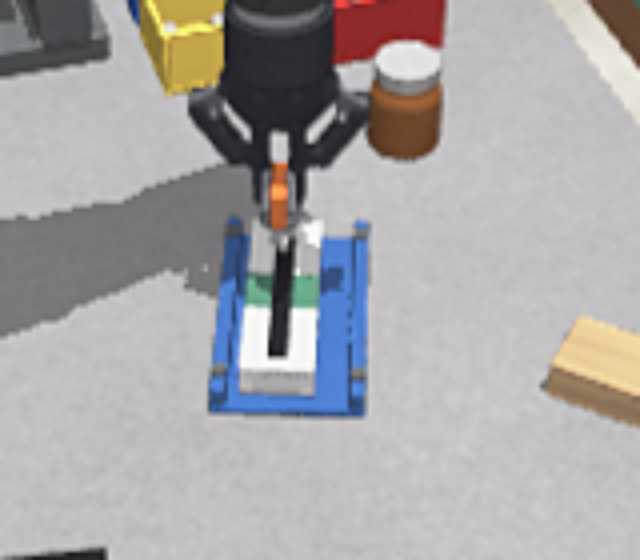

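```bash
cat > lat.py <<'E'
from st import *
def lat(name,p,R,r0=110,r1=200,z=.038,lo=285,hi=350):
    c,im=load(name);g=cv2.cvtColor(im,cv2.COLOR_BGR2GRAY).astype(float);out=[]
    for r in range(r0,r1,4):
        row=g[r,lo:hi];th=(row.min()+np.median(np.r_[row[:12],row[-12:]]))/2
        k=np.where(row<th)[0];a,b=k[0],k[-1]
        ea=a-1+(row[a-1]-th)/(row[a-1]-row[a]);eb=b+(th-row[b])/(row[b+1]-row[b])
        P=[R.T@(onz(c,lo+e,r,z)-p) for e in(ea,eb)];out.append((P[0][1],(P[0][0]+P[1][0])/2,abs(P[0][0]-P[1][0])))
    o=np.array(out);f=np.polyfit(o[:,0],o[:,1],1);print('rows',r0,r1,'mean lat mm',o[:,1].mean()*1e3,'width',o[:,2].mean()*1e3,'ang deg',np.degrees(np.arctan(f[0])),'lat at y=1.5mm',np.polyval(f,.0015)*1e3)
E
python3 - <<'E'
from lat import *
s=manip.sense();p,R=s['tool_pos'],s['tcp_rot']
lat('w6',p,R,108,176);lat('w6',p,R,184,204);lat('w6',p,R,108,176,.035);lat('w6',p,R,108,176,.041)
E
```

```text
rows 108 176 mean lat mm -2.3242764506890654 width 14.95939689166588 ang deg 0.1567535346553349 lat at y=1.5mm -2.1948819628732807
rows 184 204 mean lat mm -2.267069750071509 width 15.719050451321142 ang deg 0.5846682778173906 lat at y=1.5mm -2.1542450495854086
rows 108 176 mean lat mm -2.346490556623008 width 15.157258898026749 ang deg 0.15675353465535877 lat at y=1.5mm -2.2185169909685385
rows 108 176 mean lat mm -2.3020623447551123 width 14.761534885305009 ang deg 0.1567535346553301 lat at y=1.5mm -2.171246934777998
```

>>> {"api": "drive_tool", "payload": {
  "moves": [
    [[4,-0.09,0,0,0],[4,0,0,0.4,0],[4,0,0,0.4,0],[4,0,0,0.4,0],[4,0,0,0.4,0],[4,0,0,0.2,0],[4,0,0,0,0],[4,0,0,0,0]]
  ]
}}

```text
t: 10.23
tool_pos: [0.5695, 0.1464, 0.0777]
tcp_rot: [[-0.943, 0.334, -0.001], [0.334, 0.943, -0.0], [0.001, -0.001, -1.0]]
ft_force: [0.4, 0.5, -1.4]
finger_gap: 0.0108
```

```bash
python3 -c "
from lat import *
s=st();c,im=shot('wrist','w7');shot('side','s7')
cv2.imwrite('pics/w7c.png',cv2.resize(im[0:350,180:460],None,fx=1.7,fy=1.7,interpolation=2))
c,im=load('s7');cv2.imwrite('pics/s7c.png',cv2.resize(im[140:220,280:360],None,fx=7,fy=7,interpolation=2))"
```

```text
t 10.23 tcp [0.5695 0.1464 0.0777] xang 160.5 tilt [-0.0012 -0.0003] F [ 0.4  0.5 -1.4] M [ 0.05  0.01 -0.04] gap 0.0108 q [ 14.4  22.7 -17.   50.4  -0.  -56.1]
```

View pics/w7c.png

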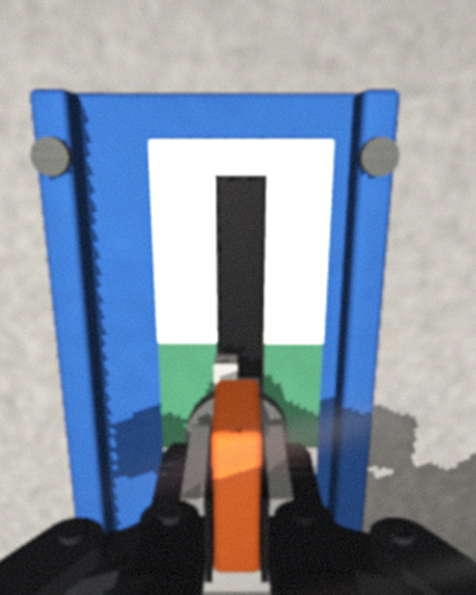

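View pics/s7c.png

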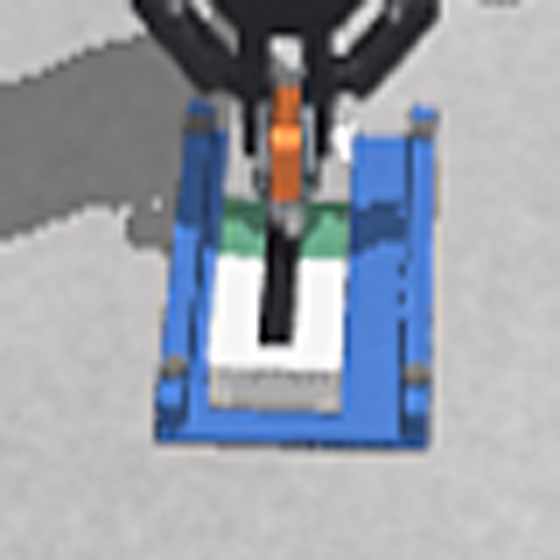

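```bash
python3 - <<'E'
from lat import *
s=manip.sense();p,R=s['tool_pos'],s['tcp_rot']
lat('w7',p,R,112,196);lat('w7',p,R,206,214,lo=280)
c,im=load('w7')
for u,v,z,n in((180+240/1.7,343/1.7,.038,'green edge'),(180+214/1.7,368/1.7,p[2]-.0199,'head L top'),(180+238/1.7,366/1.7,p[2]-.0199,'head cut'),(180+213/1.7,432/1.7,p[2]+.026,'hL'),(180+262/1.7,432/1.7,p[2]+.026,'hR'),(180+212/1.7,570/1.7,p[2]+.026,'hL'),(180+258/1.7,570/1.7,p[2]+.026,'hR')):print(n,(R.T@(onz(c,u,v,z)-p)*1e3).round(1))
g=im[210:225:2,295:335].astype(int).mean(2);print(g.round().astype(int))
E
```

```text
rows 112 196 mean lat mm 0.9857017787772547 width 15.12251774342019 ang deg -0.02839745069900323 lat at y=1.5mm 0.9615142557199979
rows 206 214 mean lat mm 2.51743227674134 width 12.239996850966648 ang deg 52.25013031081337 lat at y=1.5mm 24.101901527659365
green edge [  1.1 -19.   40.7]
head L top [ -6.9 -18.6  19.9]
head cut [  0.3 -19.2  19.9]
hL [ -5.5 -22.1 -26. ]
hR [  5.5 -22.1 -26. ]
hL [ -6.2  15.9 -26. ]
hR [  5.1  15.9 -26. ]
[[143 141 146 142 145 144 137 142 145 147 142 127 115 112 110 115 108 106
  101 104 112 108 113 103  74  47  28  25  33  30  34  30  45  42  39  35
   41  35  41  69]
 [143 145 144 144 146 144 146 141 142 140 138 120 109 104  98  90  94  86
   86  95 109 112 110 104  76  40  28  26  29  31  27  30  33  33  26  30
   27  24  35  64]
 [142 144 141 143 144 144 145 144 142 147 164 190 204 203 201 201 200 202
  202 202 205 203 201 190 140  77  30  28  26  26  24  26  29  29  32  26
   23  26  34  66]
 [141 140 144 144 142 143 142 142 143 154 198 231 241 241 240 241 241 241
  241 241 242 242 245 241 183  91  31  24  27  32  29  29  31  24  31  29
   26  28  30  65]
 [146 140 144 142 137 142 143 144 140 151 185 228 240 241 240 241 240 241
  238 237 234 224 211 193 139  74  35  24  31  26  32  28  27  32  30  24
   27  25  32  67]
 [140 141 144 146 141 138 139 141 136 147 187 226 240 238 233 223 207 198
  187 171 166 160 159 148 108  57  28  25  30  26  29  25  26  28  26  26
   24  22  33  54]
 [145 145 144 141 140 142 141 141 138 150 185 230 239 228 193 162 152 155
  153 150 152 150 157 145 113  77  66  61  62  63  58  61  58  65  57  56
   60  44  37  54]
 [144 145 141 141 142 141 142 138 129 125 164 215 220 182 136 103  99  98
   98  95  97 100  97  95  92  84  83  86  88  89  81  86  88  84  78  82
   81  55  45  54]]
```

>>> {"api": "drive_tool", "payload": {
  "moves": [
    [[4,0.03,0,0.1,0],[4,0,0,0.1,0],[4,0,0,0.1,0],[4,0,0,0.1,0],[4,0,0,0,0],[4,0,0,0,0]]
  ]
}}

```text
t: 10.83
tool_pos: [0.5691, 0.1467, 0.068]
tcp_rot: [[-0.943, 0.334, -0.001], [0.334, 0.943, -0.0], [0.0, -0.0, -1.0]]
ft_force: [0.6, 0.7, -1.7]
finger_gap: 0.0106
```

>>> {"api": "drive_tool", "payload": {
  "moves": [
    [[4,0,0,0.04,0],[4,0,0,0.04,0],[4,0,0,0,0]]
  ]
}}

```text
t: 11.08
tool_pos: [0.5693, 0.1468, 0.0662]
tcp_rot: [[-0.943, 0.334, -0.0], [0.334, 0.943, -0.0], [0.0, -0.0, -1.0]]
ft_force: [-0.7, 0.1, -2.0]
finger_gap: 0.0112
```

```bash
python3 -c "
from lat import *
s=st()"
```

```text
t 11.08 tcp [0.5693 0.1468 0.0662] xang 160.51 tilt [-0.0001 -0.    ] F [-0.7  0.1 -2. ] M [ 0.    0.01 -0.01] gap 0.0112 q [ 14.5  23.3 -17.9  48.9  -0.  -56. ]
```

>>> {"api": "drive_tool", "payload": {
  "moves": [
    [[4,0,0,0.04,0],[4,0,0,0.04,0],[4,0,0,0,0]]
  ]
}}

```text
t: 11.33
tool_pos: [0.5691, 0.1468, 0.0641]
tcp_rot: [[-0.943, 0.334, -0.0], [0.334, 0.943, -0.0], [0.0, -0.0, -1.0]]
ft_force: [0.6, -0.9, -1.9]
finger_gap: 0.0108
```

>>> {"api": "drive_tool", "payload": {
  "moves": [
    [[4,0,0,0.04,0],[4,0,0,0.04,0],[4,0,0,0,0]]
  ]
}}

```text
t: 11.58
tool_pos: [0.5691, 0.1467, 0.062]
tcp_rot: [[-0.943, 0.334, -0.0], [0.334, 0.943, -0.0], [0.0, -0.0, -1.0]]
ft_force: [0.3, -0.7, -0.3]
finger_gap: 0.0107
```

>>> {"api": "drive_tool", "payload": {
  "moves": [
    [[4,0,0,0.04,0],[4,0,0,0.02,0],[4,0,0,0,0]]
  ]
}}

```text
t: 11.83
tool_pos: [0.5692, 0.1468, 0.0607]
tcp_rot: [[-0.943, 0.334, -0.0], [0.334, 0.943, -0.0], [0.0, -0.0, -1.0]]
ft_force: [0.9, -0.3, -0.7]
finger_gap: 0.011
```

>>> {"api": "drive_tool", "payload": {
  "moves": [
    [[4,0,0,0.04,0],[4,0,0,0.02,0],[4,0,0,0,0]]
  ]
}}

```text
t: 12.08
tool_pos: [0.5692, 0.1468, 0.0592]
tcp_rot: [[-0.943, 0.334, -0.0], [0.334, 0.943, -0.0], [0.0, -0.0, -1.0]]
ft_force: [-0.4, -0.1, -1.4]
finger_gap: 0.0112
```

```bash
python3 -c "
from lat import *
s=st();c,im=shot('wrist','w8');shot('side','s8')
cv2.imwrite('pics/w8c.png',cv2.resize(im[0:350,180:460],None,fx=1.7,fy=1.7,interpolation=2))
"
```

```text
t 12.08 tcp [0.5692 0.1468 0.0592] xang 160.51 tilt [-0.0002 -0.0001] F [-0.4 -0.1 -1.4] M [-0.04  0.01 -0.02] gap 0.0112 q [ 14.5  23.7 -18.3  48.1  -0.  -56. ]
```

View pics/w8c.png

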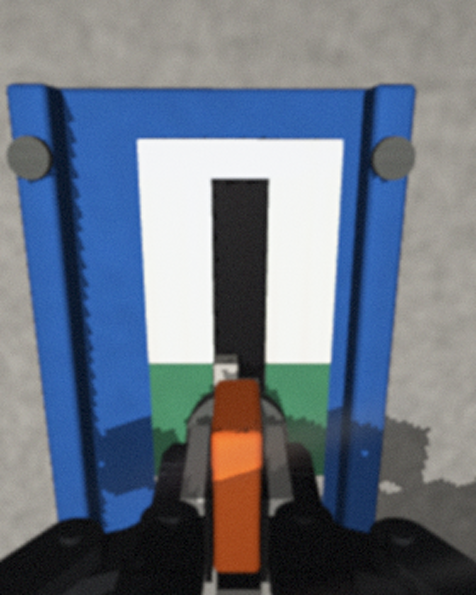

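```bash
python3 - <<'E'
from lat import *
s=manip.sense();p,R=s['tool_pos'],s['tcp_rot']
lat('w8',p,R,112,200)
E
```

```text
rows 112 200 mean lat mm -0.10985821864668575 width 15.458663017164076 ang deg -0.08358806743253841 lat at y=1.5mm -0.18453312574273037
```

>>> {"api": "drive_tool", "payload": {
  "moves": [
    [[4,0,0,0.04,0],[4,0,0,0.02,0],[4,0,0,0,0]]
  ]
}}

```text
t: 12.43
tool_pos: [0.5692, 0.1468, 0.0576]
tcp_rot: [[-0.943, 0.334, -0.0], [0.334, 0.943, -0.0], [0.0, -0.0, -1.0]]
ft_force: [0.7, -0.6, -2.8]
finger_gap: 0.0107
```

>>> {"api": "drive_tool", "payload": {
  "moves": [
    [[4,0,0,0.04,0],[4,0,0,0.02,0],[4,0,0,0,0]]
  ]
}}

```text
t: 12.68
tool_pos: [0.5692, 0.1468, 0.0562]
tcp_rot: [[-0.943, 0.334, -0.0], [0.334, 0.943, -0.0], [0.0, -0.0, -1.0]]
ft_force: [0.5, -0.2, -1.8]
finger_gap: 0.0107
```

>>> {"api": "drive_tool", "payload": {
  "moves": [
    [[4,0,0,0.04,0],[4,0,0,0.02,0],[4,0,0,0,0]]
  ]
}}

```text
t: 12.93
tool_pos: [0.5693, 0.1468, 0.055]
tcp_rot: [[-0.943, 0.334, 0.0], [0.334, 0.943, 0.0], [-0.0, 0.0, -1.0]]
ft_force: [-1.4, 0.4, 2.5]
finger_gap: 0.0111
```

>>> {"api": "drive_tool", "payload": {
  "moves": [
    [[4,0,0,0.02,0],[4,0,0,0.02,0],[4,0,0,0,0]]
  ]
}}

```text
t: 13.18
tool_pos: [0.5694, 0.1468, 0.0539]
tcp_rot: [[-0.943, 0.334, 0.0], [0.334, 0.943, 0.0], [-0.0, 0.0, -1.0]]
ft_force: [-1.6, 0.2, 3.2]
finger_gap: 0.0114
```

>>> {"api": "drive_tool", "payload": {
  "moves": [
    [[4,0,0,0.02,0],[4,0,0,0.02,0],[4,0,0,0,0]]
  ]
}}

```text
t: 13.43
tool_pos: [0.5693, 0.1468, 0.0528]
tcp_rot: [[-0.943, 0.334, 0.0], [0.334, 0.943, 0.0], [-0.0, 0.0, -1.0]]
ft_force: [-1.3, -0.1, 3.7]
finger_gap: 0.0112
```

>>> {"api": "drive_tool", "payload": {
  "moves": [
    [[4,0,0,0.02,0],[4,0,0,0.02,0],[4,0,0,0,0]]
  ]
}}

```text
t: 13.68
tool_pos: [0.5693, 0.1468, 0.0518]
tcp_rot: [[-0.943, 0.334, 0.0], [0.334, 0.943, -0.0], [-0.0, 0.0, -1.0]]
ft_force: [-1.6, -0.8, 4.5]
finger_gap: 0.0111
```

>>> {"api": "drive_tool", "payload": {
  "moves": [
    [[4,0,0,0.02,0],[4,0,0,0.02,0],[4,0,0,0,0]]
  ]
}}

```text
t: 13.93
tool_pos: [0.5693, 0.1468, 0.0509]
tcp_rot: [[-0.943, 0.334, 0.0], [0.334, 0.943, 0.0], [-0.0, 0.0, -1.0]]
ft_force: [-1.9, -0.9, 5.6]
finger_gap: 0.0107
```

>>> {"api": "drive_tool", "payload": {
  "moves": [
    [[4,0,0,0.02,0],[4,0,0,0.02,0],[4,0,0,0,0]]
  ]
}}

```text
t: 14.18
tool_pos: [0.5694, 0.1468, 0.05]
tcp_rot: [[-0.943, 0.334, 0.0], [0.334, 0.943, 0.0], [-0.0, 0.0, -1.0]]
ft_force: [-2.4, -1.1, 6.5]
finger_gap: 0.0111
```

>>> {"api": "drive_tool", "payload": {
  "moves": [
    [[4,0,0,0.02,0],[4,0,0,0.02,0],[4,0,0,0,0]]
  ]
}}

```text
t: 14.43
tool_pos: [0.5694, 0.1468, 0.049]
tcp_rot: [[-0.943, 0.334, 0.0], [0.334, 0.943, 0.0], [-0.0, 0.0, -1.0]]
ft_force: [-2.2, -0.7, 6.3]
finger_gap: 0.0109
```

>>> {"api": "drive_tool", "payload": {
  "moves": [
    [[4,0,0,0.02,0],[4,0,0,0,0]]
  ]
}}

```text
t: 14.6
tool_pos: [0.5694, 0.1468, 0.0486]
tcp_rot: [[-0.943, 0.334, 0.0], [0.334, 0.943, 0.0], [-0.0, 0.0, -1.0]]
ft_force: [-2.7, -0.6, 6.7]
finger_gap: 0.0109
```

>>> {"api": "drive_tool", "payload": {
  "moves": [
    [[4,0,0,0.02,0],[4,0,0,0,0]]
  ]
}}

```text
t: 14.77
tool_pos: [0.5694, 0.1468, 0.0481]
tcp_rot: [[-0.943, 0.334, 0.0], [0.334, 0.943, 0.0], [-0.0, 0.0, -1.0]]
ft_force: [-2.1, -1.1, 7.0]
finger_gap: 0.0109
```

>>> {"api": "drive_tool", "payload": {
  "moves": [
    [[4,0,0,0.02,0],[4,0,0,0,0]]
  ]
}}

```text
t: 14.93
tool_pos: [0.5694, 0.1468, 0.0477]
tcp_rot: [[-0.943, 0.334, 0.0], [0.334, 0.943, 0.0], [-0.0, 0.0, -1.0]]
ft_force: [-3.1, -1.6, 7.6]
finger_gap: 0.0111
```

>>> {"api": "drive_tool", "payload": {
  "moves": [
    [[4,0,0,0.02,0],[4,0,0,0,0]]
  ]
}}

```text
t: 15.1
tool_pos: [0.5694, 0.1468, 0.0474]
tcp_rot: [[-0.943, 0.334, 0.0], [0.334, 0.943, 0.0], [-0.0, 0.0, -1.0]]
ft_force: [-3.3, -0.5, 8.4]
finger_gap: 0.0111
```

>>> {"api": "drive_tool", "payload": {
  "moves": [
    [[4,0,0,0.02,0],[4,0,0,0,0]]
  ]
}}

```text
t: 15.27
tool_pos: [0.5695, 0.1469, 0.0474]
tcp_rot: [[-0.943, 0.334, 0.001], [0.334, 0.943, 0.0], [-0.001, 0.0, -1.0]]
ft_force: [-4.8, -0.9, 13.1]
finger_gap: 0.0109
```

>>> {"api": "drive_tool", "payload": {
  "moves": [
    [[4,0,0,0.02,0],[4,0,0,0,0]]
  ]
}}

```text
t: 15.43
tool_pos: [0.5694, 0.1468, 0.0473]
tcp_rot: [[-0.943, 0.334, 0.001], [0.334, 0.943, 0.0], [-0.001, 0.0, -1.0]]
ft_force: [-6.2, -3.0, 16.7]
finger_gap: 0.0109
```

>>> {"api": "drive_tool", "payload": {
  "moves": [
    [[4,0,0,-0.04,0],[4,0,0,-0.04,0],[4,0,0,0,0]]
  ]
}}

```text
t: 15.68
tool_pos: [0.5694, 0.1468, 0.0484]
tcp_rot: [[-0.943, 0.334, 0.0], [0.334, 0.943, 0.0], [-0.0, 0.0, -1.0]]
ft_force: [-3.2, -0.6, 7.0]
finger_gap: 0.0109
```

>>> {"api": "drive_tool", "payload": {
  "moves": [
    [[4,0.004,0,0,0.5],[4,0.004,0,0,0.5],[4,0.004,0,0,0.5],[4,0.004,0,0,0.5],[4,0.004,0,0,0.5],[4,0.004,0,0,0.5],[4,0,0,0,0]]
  ]
}}

```text
t: 16.27
tool_pos: [0.5703, 0.1474, 0.0487]
tcp_rot: [[-0.763, 0.646, 0.003], [0.646, 0.763, 0.001], [-0.002, 0.002, -1.0]]
ft_force: [0.4, -0.4, 7.2]
finger_gap: 0.0107
```

```bash
python3 -c "
from lat import *
s=st()"
```

```text
t 16.27 tcp [0.5703 0.1474 0.0487] xang 139.73 tilt [0.0029 0.0006] F [ 0.4 -0.4  7.2] M [-0.05  0.02 -0.05] gap 0.0107 q [ 14.5  24.3 -18.9  46.6  -0.  -35.2]
```

>>> {"api": "drive_tool", "payload": {
  "moves": [
    [[4,0.004,0,0,0.5],[4,0.004,0,0,0.5],[4,0.004,0,0,0.5],[4,0.004,0,0,0.5],[4,0.004,0,0,0.5],[4,0.004,0,0,0.5],[4,0,0,0,0]]
  ]
}}

```text
t: 16.85
tool_pos: [0.5701, 0.1479, 0.0488]
tcp_rot: [[-0.486, 0.874, 0.003], [0.874, 0.486, 0.001], [-0.001, 0.003, -1.0]]
ft_force: [-0.2, -0.3, 7.1]
finger_gap: 0.0113
```

```bash
python3 -c "
from lat import *
s=st()"
```

```text
t 16.85 tcp [0.5701 0.1479 0.0488] xang 119.11 tilt [0.0033 0.0005] F [-0.2 -0.3  7.1] M [-0.11 -0.04 -0.09] gap 0.0113 q [ 14.5  24.3 -19.   46.6  -0.  -14.6]
```

>>> {"api": "drive_tool", "payload": {
  "moves": [
    [[4,0.02,-0.013,0,0.5],[4,0.02,-0.013,0,0.5],[4,0.004,0,0,0.5],[4,0.004,0,0,0.5],[4,0.004,0,0,0.5],[4,0.004,0,0,0.5],[4,0.004,0,0,0.5],[4,0.004,0,0,0.5],[4,0,0,0,0]]
  ]
}}

```text
t: 17.6
tool_pos: [0.5689, 0.1489, 0.0488]
tcp_rot: [[-0.028, 1.0, 0.003], [1.0, 0.028, 0.0], [0.0, 0.003, -1.0]]
ft_force: [-0.0, 0.1, 7.2]
finger_gap: 0.0112
```

```bash
python3 -c "
from lat import *
s=st()"
```

```text
t 17.6 tcp [0.5689 0.1489 0.0488] xang 91.6 tilt [0.0032 0.0004] F [-0.   0.1  7.2] M [-0.12 -0.04 -0.04] gap 0.0112 q [ 14.7  24.2 -19.1  46.6  -0.   13.1]
```

Free so far. Remaining to 70.5°: about 21° (3.07 units).

>>> {"api": "drive_tool", "payload": {
  "moves": [
    [[4,0.004,0,0,0.4],[4,0.004,0,0,0.4],[4,0.004,0,0,0.4],[4,0.004,0,0,0.4],[4,0.004,0,0,0.4],[4,0,0,0,0]]
  ]
}}

```text
t: 18.1
tool_pos: [0.5689, 0.1494, 0.0488]
tcp_rot: [[0.21, 0.978, 0.003], [0.978, -0.21, 0.0], [0.001, 0.003, -1.0]]
ft_force: [0.3, -2.4, 6.4]
finger_gap: 0.0109
```

>>> {"api": "drive_tool", "payload": {
  "moves": [
    [[4,0.004,0,0,0.4],[4,0.004,0,0,0.4],[4,0,0,0,0.3],[4,0,0,0,0]]
  ]
}}

```text
t: 18.43
tool_pos: [0.5692, 0.1493, 0.0488]
tcp_rot: [[0.336, 0.942, 0.004], [0.942, -0.336, -0.0], [0.001, 0.003, -1.0]]
ft_force: [0.7, -1.0, 6.4]
finger_gap: 0.0111
```

```bash
python3 -c "
from lat import *
s=st();c,im=shot('wrist','w9')"
```

```text
t 18.43 tcp [0.5692 0.1493 0.0488] xang 70.34 tilt [ 0.0036 -0.0004] F [ 0.7 -1.   6.4] M [-0.35 -0.1  -0.02] gap 0.0111 q [ 14.7  24.2 -19.   46.6  -0.1  34.4]
```

View pics/w9.png

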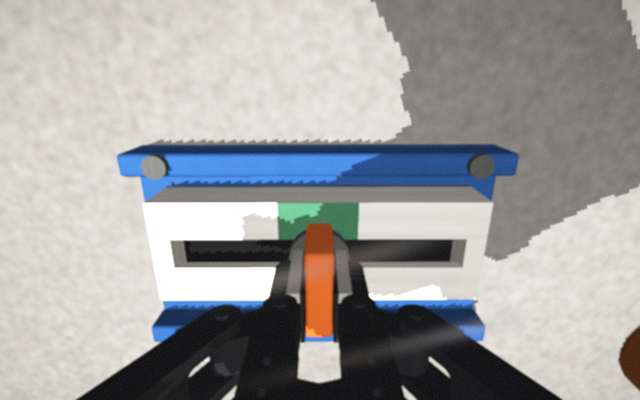

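>>> {"api": "drive_tool", "payload": {
  "moves": [
    [[14,0,0,0,0],[18,0,0,0,0],[25,0,0,0,0],[40,0,0,0,0],[40,0,0,0,0],[40,0,0,-0.2,0],[40,0,0,-0.4,0],[40,0,0,-0.6,0],[40,0,0,-0.8,0],[40,0,0,-0.8,0],[40,0,0,-0.8,0],[40,0,0,0,0],[40,0,0,0,0]]
  ]
}}

```text
t: 19.57
tool_pos: [0.5686, 0.1498, 0.14]
tcp_rot: [[0.335, 0.942, 0.004], [0.942, -0.335, 0.001], [0.002, 0.003, -1.0]]
ft_force: [-0.2, -0.1, -0.9]
finger_gap: 0.04
```

```bash
python3 -c "
from lat import *
s=st();c,im=shot('wrist','w10');shot('side','s10')
c,im=load('s10');cv2.imwrite('pics/s10c.png',cv2.resize(im[140:220,280:360],None,fx=7,fy=7,interpolation=2))"
```

```text
t 19.57 tcp [0.5686 0.1498 0.14  ] xang 70.44 tilt [0.0037 0.001 ] F [-0.2 -0.1 -0.9] M [ 0.04 -0.04 -0.04] gap 0.04 q [ 14.8  19.4 -12.9  57.5   0.   34.3]
```

View pics/w10.png

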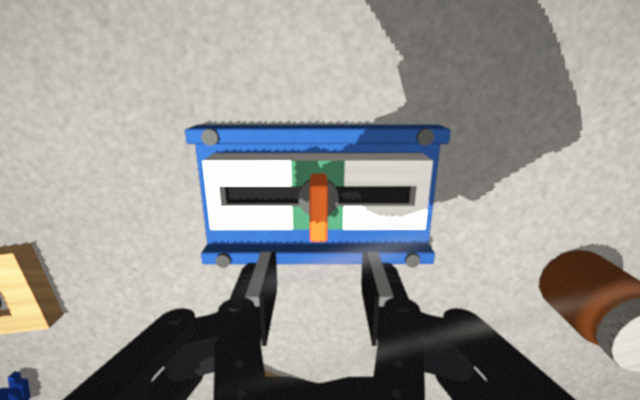

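View pics/s10c.png

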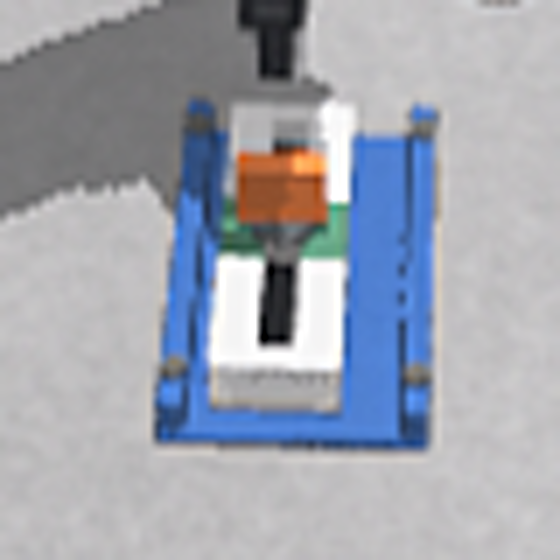

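```bash
python3 - <<'E'
from st import *
c,im=load('w10');hsv=cv2.cvtColor(im,cv2.COLOR_BGR2HSV)
m=cv2.inRange(hsv,(5,180,110),(16,255,255));m[:, :290]=0;m[:,350:]=0;m[250:]=0
for r in(192,200,210,220,230,238):
    k=np.where(m[r])[0];print(r,(k[0]+k[-1])/2,onz(c,(k[0]+k[-1])/2,r,.076)[:2].round(4))
ax=np.array([.569,.1488])
for z in(.038,.044,.076):
  print(z,[proj(c,[*(ax+d*np.array([.943,-.334])),z]).round(1).tolist() for d in(-.02,-.015,0,.015,.02)])
ys,xs=np.where(m>0);print(ys.min(),ys.max())
E
```

```text
192 318.5 [0.5546 0.1548]
200 318.5 [0.5597 0.153 ]
210 318.0 [0.5661 0.1504]
220 318.5 [0.5728 0.1483]
230 318.0 [0.5795 0.1456]
238 324.5 [0.5865 0.1477]
0.038 [[317.2, 169.9], [317.3, 176.5], [317.3, 195.6], [317.4, 213.9], [317.4, 219.9]]
0.044 [[317.2, 172.1], [317.2, 178.7], [317.3, 198.2], [317.3, 216.9], [317.4, 223.0]]
0.076 [[317.2, 185.4], [317.2, 192.9], [317.3, 214.7], [317.3, 235.5], [317.3, 242.3]]
174 239
```

```bash
python3 -c "
from plant import manip
print(manip.job_done(),manip.sense()['t'])"
```

```text
the job is handed in; nothing more can be done
the job is handed in; nothing more can be done
```

I took the orange stud from the rack, dropped it into the slot in the green section and pressed it down until the flange met the rail. I then backed it off about 1 mm, turned it about 90° clockwise, let go and withdrew. I handed the job in at about 19.7 s of the 72 s allowed; it reports no verdict.

- **Forces:** The spring strip was felt from about 3 N to 8 N. The highest wrist reading was about 17 N vertical and 6 N sideways, at flange contact. These were read only at the end of each move call, so brief peaks in between were not seen. The twist ran freely, with no jam.
- **Final pose:** The handle lies crosswise to the slot within about 2°. It looks upright and centred in the green section, within about 2 mm along it. It matches the expected locked height, with the underside about 22 mm above the cradle's underside.
- **Robot clear:** The gripper was open with its fingertips at 0.14 m, and the wrist force was back near zero.
- **Disagreements:** The side and wrist cameras differed by about 4 mm along the slot, and successive wrist views by 0.5–1 mm across it. I used the wrist values, and the stud entered without touching the lips. I did not measure the grey studs and loose objects again at the end; nothing in the later pictures or forces suggested they had moved.

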